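Index the dial and release the bush to the belt

ROBOT

A 6-joint arm with a two-finger parallel gripper is mounted at the origin on the work surface. World frame = base frame: x ahead of the robot, y to its left, z up, the work surface at z = 0. Lengths are in m, angles in rad, forces in N, time in s.
With the tool pointing down it reaches from about 0.325 to 0.9 m from the base axis. Payload 6.1 kg.
Tool frame: the origin (TCP) lies midway between the tips of the shut fingers; the grasp point (between the pads) lies 19 mm behind it; z points along the fingers, y is the line along which they close (so a half turn about z gives the same grasp; the last joint's range is limited). The gripper opens to 85 mm and grips with 20 to 120 N. Pads are 22 mm wide; open, the fingers measure 114 mm over their backs; the gripper's body (76 mm by 85 mm) begins 54 mm behind the grasp point. The pads swing forward as they close: fully open they stand 13 mm farther back than shut.
Start: joints at [1.162, 0.22, 1.526, -0, 1.395, -0.126], TCP at [0.174, 0.6, 0.231] pointing down, gripper open.
Joint ranges: [-2.98, 2.98], [-0.91, 2.08], [0.09, 2.57], [-1.24, 4.39], [0.2, 2.65], [-2.68, 2.68]. Speed limits (rad/s): [2.57, 2.57, 3.01, 3.14, 3.14, 3.14].

INTERFACE

Orientations are given as a rotation vector (axis times angle).
In Python, from workcell import bot, cams gives the robot as it stands (bot), with the cameras (cams). Calls block until the motion is done:
- bot.goto(position, orientation): joint-space move of the TCP to a pose.
- bot.line_to(position, attitude=None, speed=0.15, f_stop=None): straight line of the TCP; attitude=None keeps the orientation; speed is the mean speed in m/s. With f_stop (N) it stops when the force on the tool has changed by that much, and returns True; else False.
- bot.move_joints(angles): joint-space move.
- bot.let_go() and bot.clamp(grasp_force=None): open the fingers fully, or close them until they stop; grasp_force is the grip in N (None keeps the last).
- bot.pause(seconds).
- bot.ik(position, orientation): joint angles nearest the present ones, or None.
- cams.grab_frame(name): name is "side" or "top"; returns the picture (384x512x3 uint8, red, green, blue); there is no depth.
- cams.camera_params(name): a dict with "fx", "fy", "cx", "cy" (pixels), "D" ([k1, k2, p1, p2, k3] as OpenCV has them; the pictures are not rectified), "eye" and "attitude" of the camera in the world. Camera axes: x right, y down, z forward; pixel columns grow to the right and rows downward; lengths in m; the calibration is good to about 2 mm. A picture is of the moment at which its call begins. camera_params takes no time and is no camera call.
A pose or a line that the arm cannot do raises bot.MotionError and nothing moves.
- bot.sign_off(): hands the job in; it is judged then, once.
Readings, each from a call of its own:
- bot.read_time_s(): time.
- bot.read_joint_positions(): joint angles.
- bot.read_qvel(): joint speeds.
- bot.read_joint_efforts(): joint torques, N m.
- bot.read_ee_pos(): TCP position.
- bot.read_eef_rot(): TCP orientation.
- bot.read_wrist_force(): force on the tool from outside, world axes, zero at the start.
- bot.read_wrist_torque(): the same for the moment, N m.
- bot.read_gripper_width(): finger opening in m.
- bot.read_grasp_force(): force on a finger pad.
Only numpy, scipy, OpenCV 4.12 (cv2) and the standard library are available. Lean on these libraries where they do the work, as an engineer would, in place of code of your own. Each camera call takes 0.05 s, during which the arm holds its last target. There are 200 camera calls.

TASK

Push on the blue arms of the three-armed dial with a fingertip and turn it, either way round, until the brass bush riding on it stands in line with the green mark at the mouth of the white belt; only then press the green button down to confirm, let it spring back, and move away. Push only on the dial's arms: do not touch or lift the bush or the white spacer riding in the nests, keep off the red and amber buttons, and leave everything else on the table where it is.

Things in the scene. Friction and masses are not known exactly. Their poses are not given: they have to be found in the camera images.
- brass_bush: brass lathed bush standing upright, 26 mm diameter and 30 mm tall (the top 8 mm narrows to 18 mm) in one of the dial's three nests; origin at the centre of its underside. It has about 2 mm of play each way in the nest
- white_spacer: white plastic lathed bush standing upright, 26 mm diameter and 30 mm tall (the top 8 mm narrows to 18 mm) in another of the nests; origin at the centre of its underside. The third nest is empty
- hub (a point): point on the dial's vertical axis, at the height of the arms' top faces (75 mm above the table). Three blue arms 120 degrees apart, each 40 mm wide, reaching 137 mm from the axis, 25 mm deep (50 to 75 mm above the table, free below down to the base plate). The hub is 68 mm across and 84 mm high, its nut 90 mm. The directions from here to the bush and to the spacer are those of two arms
- dock (a point): where the brass bush must come to stand: 117 mm from the axis, at the arms' top-face height, above a green line painted on the grey base plate (300 mm across, 12 mm thick). Each arm ends in a nest centred 117 mm from the axis: a square black rim, 40 mm outside, 10 mm high
- belt_mouth (a point): middle of the white belt's near end, 162 mm from the dial's axis, 75 mm above the table; the belt runs 240 mm straight outward from there, in the direction hub to dock. 74 mm wide with its side rails; green guides beside its mouth rise to 87 mm
- dial (a joint): the dial's angle, rad, growing anticlockwise seen from above; it reads 0 at the start, wherever the arms then point. It turns without stops as far as is needed, either way, with friction (about 0.25 N m, so about 3 N at 85 mm), and stays where it is left
- green_top (a point): centre of the top face of the green push button, 32 mm across, 23 mm above the table, in a round grey housing 48 mm across and 12 mm high; it is pressed straight down
- green (a joint): travel of the green button, m: 0 up, 0.007 fully down; it springs back. Fully down takes about 5 N; it counts as pressed from 4 mm on
- red (a joint): travel of the red button, m, same make as the green one
- amber (a joint): travel of the amber button, m, same make as the green one
- red_top (a point): centre of the top face of the red push button; the three buttons stand in a row about 90 mm apart, in an order that varies
- amber_top (a point): centre of the top face of the amber push button
- spare_bush: a spare brass bush of the same size, standing on the table; not part of the job
- mouse: black computer mouse, 100 x 58 x 32 mm; not part of the job
- oil_bottle: yellow bottle, 48 mm across, 130 mm tall; not part of the job
- screwdriver: orange-handled screwdriver, 190 mm long, lying flat; not part of the job
- parts_tray: black divided tray, 120 x 160 x 35 mm; not part of the job

How it is judged:
On the way, in this order (a step that is already met when the one before it is completed fails the run):
1. the brass bush stands at the dock and the dial is at rest (horizontal distance between brass_bush and dock below 0.012 m and velocity of joint dial between -0.03 and 0.03 rad/s), for 0.2 s.
2. the green button is pressed with the bush at the dock (value of joint green above 0.004 m and horizontal distance between brass_bush and dock below 0.012 m), for 0.05 s.
At the end, for the whole second after the job is handed in: The brass bush stands within 12 mm (horizontally) of the dock point with the dial at rest, both parts sit upright in their nests, and the green button has been pressed after that and has sprung back (all of step 1 and value of joint green below 0.0015 m and height (world z) of brass_bush between 0.072 and 0.079 m and angle between each of brass_bush, white_spacer's own z axis and vertical below 0.1 rad and height (world z) of white_spacer between 0.072 and 0.079 m); the robot touches nothing.
It fails at once if the green button is pressed before the brass bush is in line (value of joint green above 0.003 m and horizontal distance between brass_bush and dock above 0.014 m).
It fails at once if the red or amber button is pressed (value of joint any of red, amber above 0.002 m).
It fails at once if a part riding in a nest is lifted, tipped or knocked out (height (world z) of any of brass_bush, white_spacer above 0.081 m or height (world z) of any of brass_bush, white_spacer below 0.07 m or angle between any of brass_bush, white_spacer's own z axis and vertical above 0.3 rad).
It fails at once if the robot touches a part riding in a nest (contact force between any of the fingers, the arm and brass_bush above 1 N or contact force between any of the fingers, the arm and white_spacer above 1 N).
It fails at once if a thing that is not part of the job is moved by more than 20 mm (distance of any of spare_bush, mouse, oil_bottle, screwdriver, parts_tray from where it was at the start of the episode above 0.02 m).
It also fails if it takes over 51 s, if anything falls off the work surface, if the arm or the gripper's body presses on something with over 40 N, if the wrist force passes 120 N, or if a joint passes its speed limit or range.

## Working session

There is one attempt and no reset: what is moved stays moved. The work goes in short steps, each a Python script; the robot and the scene stay as the last script left them, time stands still between calls to the robot, and variables do not carry over. Pictures are saved under pics/ and viewed, at most 10 in all, crops included, and the job is handed in when it is done.

```bash
mkdir -p pics; python3 - <<'E'
from workcell import bot, cams
import cv2
for n in("top","side"):
    cv2.imwrite(f"pics/{n}0.png",cams.grab_frame(n)[:,:,::-1]); print(n,cams.camera_params(n))
print(bot.read_time_s(),bot.read_eef_rot(),bot.read_ee_pos())
E
```

```text
top {'fx': 371.85056877747417, 'fy': 371.85056877747417, 'cx': 253.82198323119206, 'cy': 186.87516278343764, 'D': array([0.03203901, 0.        , 0.        , 0.        , 0.        ]), 'eye': array([0.39492697, 0.02041195, 1.30690713]), 'attitude': array([-2.18032891,  2.13712753, -0.13985278])}
side {'fx': 377.79233214053914, 'fy': 377.79233214053914, 'cx': 260.4237605442944, 'cy': 191.78212260383663, 'D': array([-0.1132555,  0.       ,  0.       ,  0.       ,  0.       ]), 'eye': array([ 0.48161215, -0.92726874,  0.66411516]), 'attitude': array([-2.1333376 ,  0.0645485 , -0.03575371])}
0.1 [-4.42735451e-01 -3.10975533e+00  2.62674867e-03] [0.17418779 0.59967762 0.2303022 ]
```

View pics/top0.png

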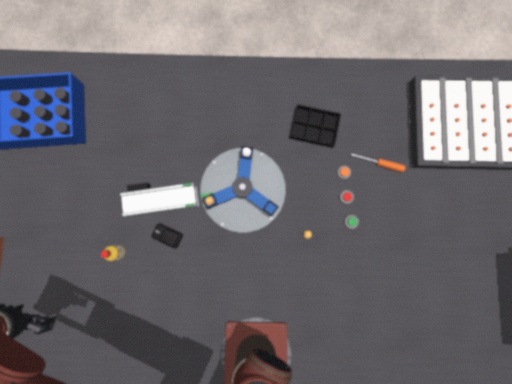

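View pics/side0.png

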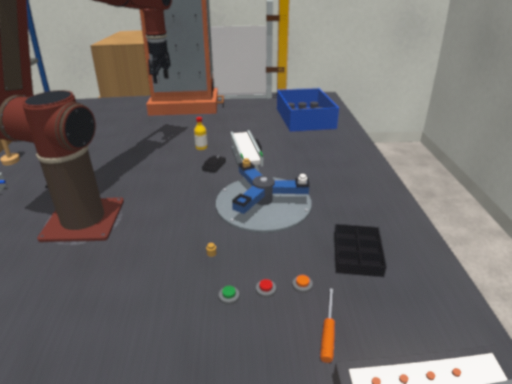

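The top view shows the hub near (242,187), brass bush (209,201), spacer (246,152), empty nest (270,208), belt mouth ~(196,195) and the green button (352,222). In the side view the hub is at (263,184), the bush (246,162) and the green button (229,293).

```bash
cat > h.py <<'E'
from workcell import bot, cams
import cv2, numpy as np
from scipy.spatial.transform import Rotation as R
def ray(n,px):
    c=cams.camera_params(n);K=np.array([[c['fx'],0,c['cx']],[0,c['fy'],c['cy']],[0,0,1]])
    u=cv2.undistortPoints(np.array([[px]],float),K,c['D'])[0,0]
    return c['eye'],R.from_rotvec(c['attitude']).apply([*u,1])
def plane(n,px,z):
    e,d=ray(n,px); return e+d*(z-e[2])/d[2]
def tri(p,q):
    a,d=ray('top',p);b,f=ray('side',q)
    s=np.linalg.lstsq(np.c_[d,-f],b-a,rcond=None)[0]
    P,Q=a+s[0]*d,b+s[1]*f
    return (P+Q)/2,np.linalg.norm(P-Q)
def blobs(im,lo,hi,box=None,amin=6):
    m=cv2.inRange(cv2.cvtColor(im,cv2.COLOR_RGB2HSV),lo,hi)
    if box: k=np.zeros_like(m);k[box[1]:box[3],box[0]:box[2]]=255;m&=k
    n,_,s,c=cv2.connectedComponentsWithStats(m)
    return [(s[i,4],c[i].round(1),s[i,:4]) for i in range(1,n) if s[i,4]>=amin]
E
python3 - <<'E'
from h import *
t=cams.grab_frame('top');s=cams.grab_frame('side')
H={'green':((45,90,60),(85,255,255)),'red':((172,120,80),(180,255,255)),'red0':((0,150,80),(6,255,255)),'orange':((6,150,120),(28,255,255)),'blue':((100,120,60),(125,255,255))}
for k,(a,b) in H.items():
    print(k);
    for n,im,box in(('top',t,(90,90,410,260)),('side',s,(180,110,350,310))):
        for r in blobs(im,a,b,box): print('  ',n,r[0],r[1],r[2])
print('white');[print(n,*r) for n,im,box in(('top',t,(110,140,260,220)),('side',s,(200,120,320,215))) for r in blobs(im,(0,0,200),(180,40,255),box)]
a=cv2.resize(t[140:250,110:290],None,fx=4.4,fy=4.4,interpolation=cv2.INTER_CUBIC)
cv2.imwrite('pics/topc.png',a[:,:,::-1])
a=cv2.resize(s[120:240,200:340],None,fx=5,fy=5,interpolation=cv2.INTER_CUBIC)
cv2.imwrite('pics/sidec.png',a[:,:,::-1])
E
```

```text
green
   top 18 [204.4 194.8] [201 194   9   3]
   top 51 [351.8 221.2] [348 218   9   8]
   side 10 [261.  153.5] [260 152   3   4]
   side 134 [228.3 291.2] [222 285  14  13]
red
red0
   top 41 [347.  196.2] [344 193   7   7]
   top 41 [104.6 253.5] [101 250   8   8]
   side 18 [198.6 118.7] [197 117   5   5]
   side 111 [265.5 284.7] [260 280  12  11]
orange
   top 179 [391.2 165. ] [378 159  27  13]
   top 42 [344.1 171.4] [341 168   7   8]
   top 122 [111.5 252.7] [104 247  14  13]
   side 86 [194.8 110.8] [180 110  34   3]
   side 118 [199.5 128.6] [194 121  12  15]
   side 16 [200.9 148. ] [197 147   9   3]
   side 10 [245.7 161.9] [244 160   4   4]
   side 65 [210.8 248.6] [207 244   8  11]
   side 116 [302.3 280.1] [297 275  12  11]
blue
   top 206 [244.3 167.2] [238 157  13  21]
   top 214 [224. 195.] [214 187  22  17]
   top 311 [261.2 201.4] [247 189  29  25]
   side 1084 [309.8 119.1] [278 110  61  21]
   side 149 [250.4 173.6] [241 168  20  14]
   side 340 [287.9 187.2] [273 181  35  12]
   side 313 [250.8 197.9] [234 185  30  28]
   side 43 [241.3 199.4] [237 197   9   6]
white
top 49 [246.2 151.2] [243 148   8   8]
top 1545 [157.3 199.1] [121 185  75  30]
top 18 [241.9 186.3] [240 184   5   5]
side 423 [245.6 146.1] [233 132  27  29]
side 15 [302.3 175.5] [300 174   5   4]
```

View pics/topc.png

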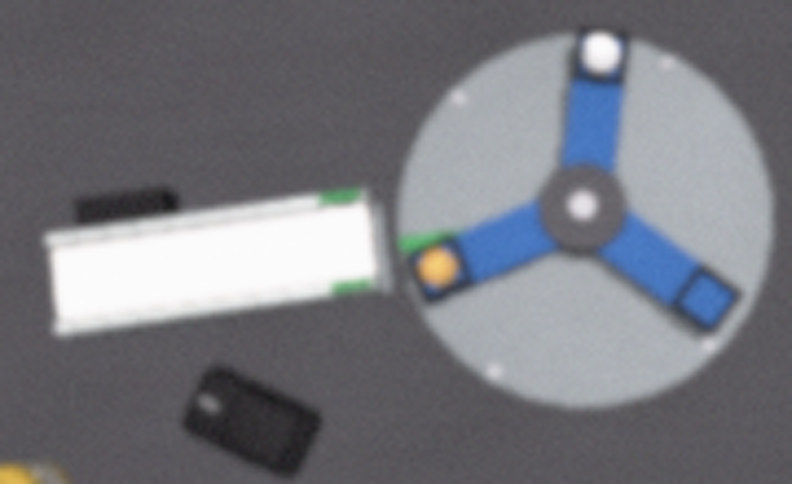

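View pics/sidec.png

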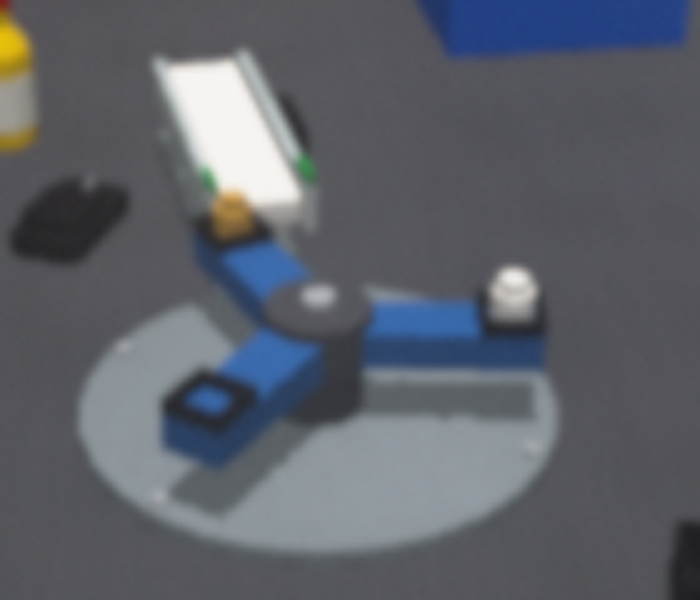

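The crops show the brass bush about 15° anticlockwise of the belt axis, partly covering the green line (top crop 400–460, 240). The empty arm points lower right with open space around it. Next: measure, using two views for heights.

```bash
python3 - <<'E'
from h import *
np.set_printoptions(precision=4,suppress=True)
t=cams.grab_frame('top');s=cams.grab_frame('side')
for r in blobs(t,(8,80,110),(30,255,255),(200,190,220,212),4): print('bush top',*r)
for r in blobs(s,(8,80,110),(30,255,255),(238,152,258,172),4): print('bush side',*r)
# base plate ellipse
hsv=cv2.cvtColor(t,cv2.COLOR_RGB2HSV)
C=lambda p:np.array(p)/4.4+[110-.4,140-.4]
S=lambda p:np.array(p)/5+[200-.4,120-.4]
nut=tri([241.9,186.3],S([319,296])); print('nut',*nut)
hub=plane('top',[241.9,186.3],.09);print('hub@.09',hub,'plate@.012',plane('top',C([585,219]),.012))
sp=tri([246.2,151.2],S([515,275]));print('spacer top',*sp)
bu=tri(C([437,265]),S([233,200]));print('bush top',*bu)
print('green btn',*tri([351.8,221.2],[228.3,291.2]),plane('top',[351.8,221.2],.023),plane('side',[228.3,291.2],.023))
print('red',*tri([347,196.2],[265.5,284.7]))
for nm,P in(('sp',plane('top',[246.2,151.2],.105)),('bush',plane('top',C([437,265]),.105)),('empty',plane('top',C([707,299]),.085)),('gline vis',plane('top',[204.4,194.8],.012))):
    v=P-hub; print(nm,P,np.hypot(*v[:2]),np.degrees(np.arctan2(v[1],v[0])))
# belt: minAreaRect of white region
m=cv2.inRange(hsv,(0,0,185),(180,45,255));m[:,:115]=0;m[:,200:]=0;m[:175]=0;m[220:]=0
c=max(cv2.findContours(m,0,2)[0],key=cv2.contourArea);b=cv2.boxPoints(cv2.minAreaRect(c));print(b)
w=np.array([plane('top',p,.075)[:2] for p in b]);w=w[np.argsort(w[:,1])]
n,f=w[:2].mean(0),w[2:].mean(0);v=f-n;print('belt',n,f,np.hypot(*v),'dir',np.degrees(np.arctan2(v[1],v[0])))
u=n-hub[:2];print('hub->mouth',np.hypot(*u),np.degrees(np.arctan2(u[1],u[0])));u=f-hub[:2];print('hub->far',np.hypot(*u),np.degrees(np.arctan2(u[1],u[0])))
E
```

```text
bush top 53 [208.7 200.1] [205 196   9   9]
bush side 47 [245.8 162. ] [242 158   8   9]
nut [0.5498 0.0561 0.0879] 0.0009877207167982099
hub@.09 [0.5491 0.056  0.09  ] plate@.012 [0.5481 0.0557 0.012 ]
spacer top [0.6655 0.044  0.1052] 0.0028856106364667073
bush top [0.5014 0.1619 0.0999] 0.0003356678070858105
green btn [ 0.4448 -0.324   0.0175] 0.00042234206557698723 [ 0.4444 -0.3226  0.023 ] [ 0.4453 -0.3291  0.023 ]
red [ 0.531  -0.3086  0.0174] 2.4339880658249818e-05
sp [0.664  0.0441 0.105 ] 0.11559002140967763 -5.888182580115956
bush [0.5008 0.1613 0.105 ] 0.11583309557363464 114.61248842891624
empty [ 0.4811 -0.0389  0.085 ] 0.11665670792267542 -125.60712089161682
gline vis [0.5263 0.1886 0.012 ] 0.13452728779866135 99.7300756849833
[[119.98 192.86]
 [193.06 182.42]
 [196.26 204.82]
 [123.18 215.26]]
belt [0.5234 0.2129] [0.484  0.4518] 0.24211334642068594 dir 99.36994121702497
hub->mouth 0.15898592402830566 99.3005688015349
hub->far 0.40109920010550487 99.34244369196266
```

The points agree with the sizes given: nut 0.088 m high, nests 116–117 mm from the axis, belt 0.242 m long with its mouth at 159 mm. Arms are at about 114.4° and the dock at 99.3°, so I'll turn 15° clockwise by pushing the empty arm.

```bash
cat >> h.py <<'E'
HUB=np.array([.549,.056])
def down(yaw):  # tool y along yaw (z down), half-turn chosen nearest the present
    y=np.array([np.cos(yaw),np.sin(yaw),0]);z=np.array([0,0,-1.])
    c=[R.from_matrix(np.c_[np.cross(k*y,z),k*y,z]) for k in(1,-1)]
    now=R.from_rotvec(bot.read_eef_rot())
    return min(c,key=lambda r:(r*now.inv()).magnitude()).as_rotvec()
E
python3 - <<'E'
from h import *
np.set_printoptions(precision=4,suppress=True)
bot.clamp()
a=np.radians(-125.6);e=np.array([np.cos(a),np.sin(a)]);n=np.array([-e[1],e[0]])  # n: anticlockwise side
r=.078;p=HUB+r*e+.050*n; att=down(a)
bot.goto([*p,.22],att);print(bot.read_joint_positions(),bot.read_ee_pos())
print('touched going down',bot.line_to([*p,.052],speed=.12,f_stop=4))
hit=bot.line_to([*(HUB+r*e+.024*n),.052],speed=.03,f_stop=2)
q=bot.read_ee_pos();print(hit,q,'offset',(q[:2]-HUB)@n,bot.read_wrist_force(),bot.read_time_s())
cv2.imwrite('pics/c1.png',cv2.resize(cams.grab_frame('top')[140:250,190:310],None,fx=5,fy=5)[:,:,::-1])
E
```

```text
[-0.2103  0.0389  1.7477  0.0002  1.355  -1.161 ] [ 0.5443 -0.0357  0.22  ]
touched going down False
True [ 0.5286 -0.0256  0.0516] offset 0.0308868177758617 [ 0.3068 -0.2311  0.4331] 5.85
```

View pics/c1.png

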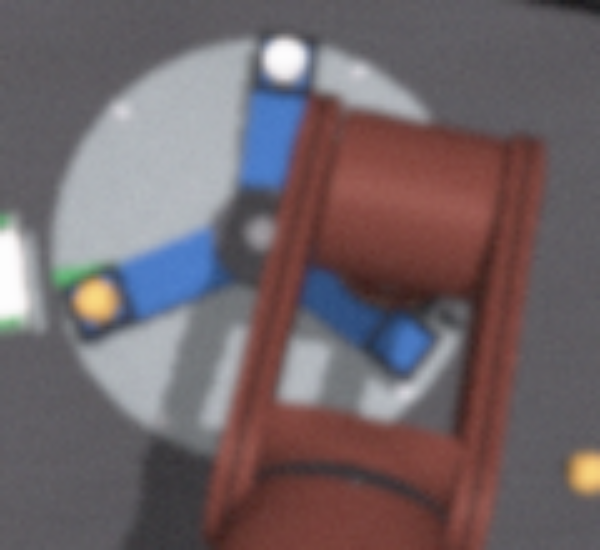

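Contact at a 31 mm offset matches half the arm width plus half the finger. In the picture the bush (98,300) hasn't moved and stays in view. Now push round the arc.

```bash
cat > push.py <<'E'
from h import *
def ang():
    b=max(blobs(cams.grab_frame('top'),(8,80,110),(30,255,255),(198,165,222,212),4),key=lambda r:r[0])
    P=plane('top',b[1],.105)[:2]-HUB; return np.degrees(np.arctan2(P[1],P[0])),np.hypot(*P)
def arc(deg,step=3.):
    q=bot.read_ee_pos();r0=R.from_rotvec(bot.read_eef_rot());k=int(np.ceil(deg/step))
    for i in range(1,k+1):
        w=R.from_rotvec([0,0,-np.radians(deg*i/k)])
        d=w.apply([*(q[:2]-HUB),0])[:2]
        bot.line_to([*(HUB+d),q[2]],(w*r0).as_rotvec(),speed=.04)
E
python3 - <<'E'
from push import *
print(ang());arc(13.5);bot.pause(.3);print(ang(),bot.read_wrist_force(),bot.read_time_s())
E
```

```text
(np.float64(114.04608427114024), np.float64(0.11646378160200767))
(np.float64(101.13560619212242), np.float64(0.11656242647462646)) [-0.15146697 -0.64358383 -0.26882123] 7.5583
```

```bash
python3 - <<'E'
from push import *
arc(1.8);bot.pause(.3);print(ang())
q=bot.read_ee_pos();a=np.radians(-125.6-15);n=np.array([-np.sin(a),np.cos(a)])
bot.line_to([*(q[:2]+.025*n),q[2]],speed=.1)
bot.line_to([*(q[:2]+.025*n),.22],speed=.15)
g=[.4446,-.3245]
bot.goto([*g,.15],down(0));print(bot.read_ee_pos(),bot.read_time_s(),ang())
t=cams.grab_frame('top')
for p in blobs(t,(45,90,60),(85,255,255),(190,180,225,205),3):print(*p,plane('top',p[1],.012))
cv2.imwrite('pics/c2.png',cv2.resize(t[140:250,180:300],None,fx=5,fy=5)[:,:,::-1])
E
```

```text
(np.float64(99.47253848769965), np.float64(0.11705333827750768))
[ 0.44511715 -0.3237403   0.15010069] 11.0083 (np.float64(99.47253848769965), np.float64(0.11705333827750768))
```

View pics/c2.png

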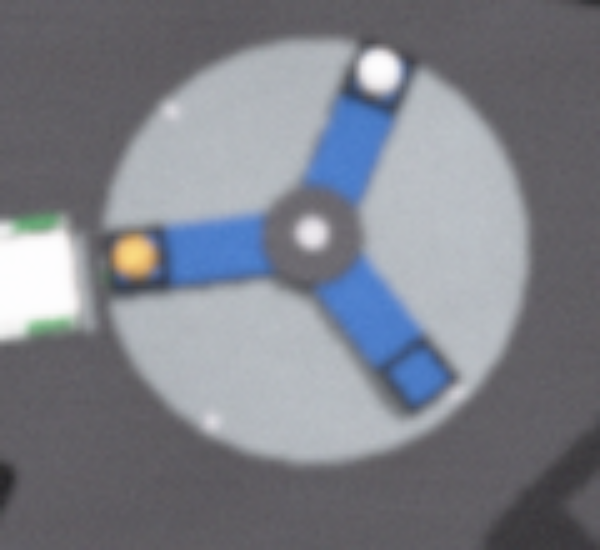

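The bush (135,257) is in line with the belt and covers the green line; its angle is 99.5° against the 99.3° target. Pressing green.

```bash
python3 - <<'E'
from push import *
g=[.4446,-.3245]
bot.line_to([*g,.045],speed=.12)
f0=bot.read_wrist_force()[2]
hit=bot.line_to([*g,.0145],speed=.02,f_stop=9)
bot.pause(.2);print(hit,bot.read_ee_pos(),bot.read_wrist_force()[2]-f0)
bot.line_to([*g,.16],speed=.1);bot.pause(.5)
print(ang(),bot.read_time_s(),bot.read_ee_pos(),bot.read_wrist_force())
s=cams.grab_frame('side')
cv2.imwrite('pics/c3.png',cv2.resize(s[110:310,170:370],None,fx=3,fy=3)[:,:,::-1])
E
```

```text
True [ 0.44449468 -0.32439918  0.01604372] 4.770101571623575
(np.float64(99.3137234352492), np.float64(0.11701151801310046)) 15.8417 [ 0.44462961 -0.32450629  0.16002835] [-0.0016685   0.05718432 -0.13145402]
```

View pics/c3.png

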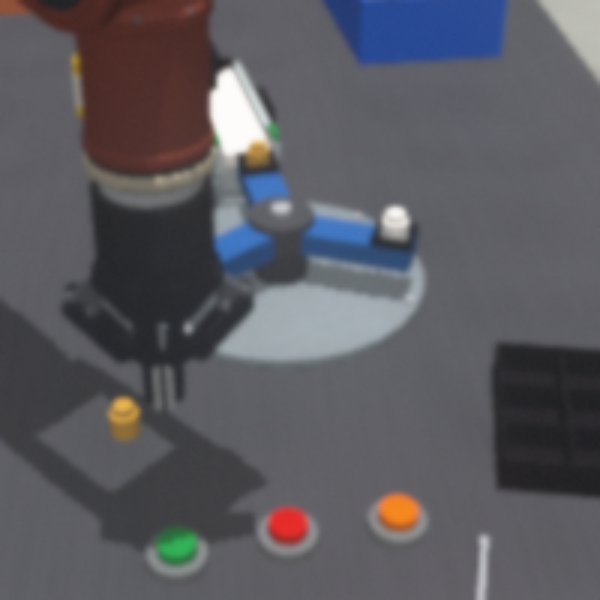

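The finger reached z = 16 mm, the button's full 7 mm travel, at 4.8 N. The green button (177,545) is up again, both parts stand upright and the arm is clear.

```bash
python3 -c "
from workcell import bot, cams
print(bot.sign_off())"
```

```text
the job is handed in; nothing more can be done
None
```

The job is handed in, but the hand-in returned no verdict: the bush stands at about 99.3°, in line with the belt, and the green button was pressed fully, sprang back, and the arm is clear.

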